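Press the bushings home and reject the blocked ankle plate

ROBOT

A 6-joint arm with a two-finger parallel gripper is mounted at the origin on the work surface. World frame = base frame: x ahead of the robot, y to its left, z up, the work surface at z = 0. Lengths are in m, angles in rad, forces in N, time in s.
With the tool pointing down it reaches from about 0.35 to 0.725 m from the base axis. Payload 4.3 kg.
Tool frame: the origin (TCP) lies on the centre line of the jaws, within the pads' length; the fingertips stand 22 mm ahead of it and the grasp point (between the pads) lies 3 mm ahead of it; z points along the fingers, y is the direction in which the jaws open and shut (so a half turn about z gives the same grasp; the last joint's range is limited). The gripper opens to 85 mm and grips with 20 to 120 N. Pads are 22 mm wide; open, the fingers measure 114 mm over their backs; the gripper's body (76 mm by 85 mm) begins 54 mm behind the grasp point. The pads swing forward as they close: fully open they stand 13 mm farther back than shut.
Start: joints at [-1.311, 0.377, 0.081, 1.274, 0, 1.46], TCP at [0.208, -0.536, 0.253] pointing down, gripper open.
Joint ranges: [-2.72, 2.72], [-0.84, 1.66], [-1.02, 1.22], [-1.77, 2.12], [-1.37, 1.28], [-3.14, 3.14]. Speed limits (rad/s): [2.57, 2.57, 3.14, 3.14, 3.14, 3.14].

INTERFACE

Orientations are given as a unit quaternion [w, x, y, z].
In Python, from workcell import observe, eyes, ticket gives the robot as it stands.
- The arm moves only by the tool drive_tool, never from a script. Its argument "steps" is a list of rows, each an object with "offset": the shift along the tool's x, y, z in m, a list of three; "rot": the turn, a rotation vector about the tool's x, y, z in rad, a list of three. A call has 1 to 20 rows; each row is the pose to reach, as a shift and turn from the pose commanded when the call began, along the tool's axes at that moment; what a row does not reach only later rows make up. A row lasts 1/10 s, in which the tool goes at most 50 mm and 8.59 degrees, less where a joint would pass 70% of its speed; a pose out of reach is approached as far as the arm can. A call with a gripper value outside its range is refused whole. "hand" is the closure in counts, from 0 (fully open) to 255 (shut), set as the call begins (left out, the last holds). The fingers move at their own pace and stop on an object; "newtons" is the grip in N (left out, the last holds). Time passes only in rows, so rows that repeat a pose let the fingers close. It gives the time, the measured TCP pose, the force and the opening at its end, in the units of the state.
- observe(): the state, without advancing time (a new reading comes with each control period).
- eyes.get_image(name): name is "scene" or "top" or "wrist"; returns a dict with "img" (400x640x3 uint8, blue, green, red), "z_map" (400x640 float32, m along the optical axis (not along the pixel's ray), 0 where there is no reading), "mtx" (3x3 intrinsics, pixels), "R" (3x3) and "t" (3): a world point X has camera coordinates R X + t. Camera axes: x right, y down, z forward; pixel columns grow to the right and rows downward; lengths in m; the calibration is good to about 2 mm. The wrist camera is an equidistant fisheye: a pixel r from the principal point sees the ray r / f radians off the axis. A picture is of the moment at which its call begins.
- ticket.sign_off(): hands the job in, once; it reports no verdict.
The state is a dict: "time": time; "q": joint angles; "qvel": joint speeds; "effort": joint torques, N m; "tcp_pos": TCP position; "ee_rot": TCP orientation; "force": force on the tool from outside, world axes, zero at the start; "moment": the same for the moment, N m; "finger_gap": finger opening in m.
Only numpy, scipy, OpenCV 4.12 (cv2) and the standard library are available. Lean on these libraries where they do the work, as an engineer would, in place of code of your own. Each camera call takes 0.05 s, during which the arm holds its last target. There are 200 camera calls.

TASK

Three tan ankle plates sit in clips on sleds, each with a bronze bushing started in its bore under a blue-capped hand plunger: press every plunger down to set its bushing until the shoulder is flush on the plate. One bore, you can only feel which, still has cured resin in it; press that plunger too, but stop when the resistance climbs well before the shoulder is down, never forcing any plunger with more than 30 N while it is still short of home, and then push that plate's sled by its orange paddle all the way back against its red stop. Leave the other two sleds forward and the things lying around undisturbed.

Things in the scene. Friction and masses are not known exactly. Their poses are not given: they have to be found in the camera images.
- station_a: Grey base rail 210 x 90 mm, 12 mm high, fixed; origin on the bench under the bore axis of its plate (sled forward); x points along the rail away from the robot to the red stop, z up. On it a sled carries clips, a tan ankle plate (top 62 mm above the bench), a plunger bridge on two posts (22 x 80 mm, top at 98 mm) and an orange paddle. Three alike, in any order, about 0.2 m apart.
- sled_a (a joint): Sled travel along the station's x axis, m: 0 = forward (start, towards the robot), 0.065 = against the red stop. It stays where it is left; pushing it takes about 4 N plus 20 N per m/s.
- plunger_a (a joint): Stroke straight down, m: 0 = up (start), 0.022 = bottomed, bushing shoulder flush on the plate (solid stop). Steady drag of 4 to 7 N plus 15 N per m/s; stays where left. In the one plate (any of the three) with resin hidden in its bore, force climbs from about 10 mm down by about 4 N per mm: it cannot bottom within 30 N, and creeps back a little when let go.
- cap_a (a point): Centre of the flat top of the plunger's blue cap (32 mm across, 10 mm thick), moving with it: 130 mm above the bench when up, 108 mm when bottomed. A brass-coloured bushing hangs on the plunger below the bridge.
- paddle_a (a point): On the near (robot-side) face of the sled's upright orange paddle (40 mm wide, 6 mm thick, top edge 80 mm above the bench), centred across, 65 mm above the bench; 73 mm nearer than the plunger axis. Its z is up and its x points along the rail towards the stop, the way to push.
- station_b: Grey base rail 210 x 90 mm, 12 mm high, fixed; origin on the bench under the bore axis of its plate (sled forward); x points along the rail away from the robot to the red stop, z up. On it a sled carries clips, a tan ankle plate (top 62 mm above the bench), a plunger bridge on two posts (22 x 80 mm, top at 98 mm) and an orange paddle. Three alike, in any order, about 0.2 m apart.
- sled_b (a joint): Sled travel along the station's x axis, m: 0 = forward (start, towards the robot), 0.065 = against the red stop. It stays where it is left; pushing it takes about 4 N plus 20 N per m/s.
- plunger_b (a joint): Stroke straight down, m: 0 = up (start), 0.022 = bottomed, bushing shoulder flush on the plate (solid stop). Steady drag of 4 to 7 N plus 15 N per m/s; stays where left. In the one plate (any of the three) with resin hidden in its bore, force climbs from about 10 mm down by about 4 N per mm: it cannot bottom within 30 N, and creeps back a little when let go.
- cap_b (a point): Centre of the flat top of the plunger's blue cap (32 mm across, 10 mm thick), moving with it: 130 mm above the bench when up, 108 mm when bottomed. A brass-coloured bushing hangs on the plunger below the bridge.
- paddle_b (a point): On the near (robot-side) face of the sled's upright orange paddle (40 mm wide, 6 mm thick, top edge 80 mm above the bench), centred across, 65 mm above the bench; 73 mm nearer than the plunger axis. Its z is up and its x points along the rail towards the stop, the way to push.
- station_c: Grey base rail 210 x 90 mm, 12 mm high, fixed; origin on the bench under the bore axis of its plate (sled forward); x points along the rail away from the robot to the red stop, z up. On it a sled carries clips, a tan ankle plate (top 62 mm above the bench), a plunger bridge on two posts (22 x 80 mm, top at 98 mm) and an orange paddle. Three alike, in any order, about 0.2 m apart.
- sled_c (a joint): Sled travel along the station's x axis, m: 0 = forward (start, towards the robot), 0.065 = against the red stop. It stays where it is left; pushing it takes about 4 N plus 20 N per m/s.
- plunger_c (a joint): Stroke straight down, m: 0 = up (start), 0.022 = bottomed, bushing shoulder flush on the plate (solid stop). Steady drag of 4 to 7 N plus 15 N per m/s; stays where left. In the one plate (any of the three) with resin hidden in its bore, force climbs from about 10 mm down by about 4 N per mm: it cannot bottom within 30 N, and creeps back a little when let go.
- cap_c (a point): Centre of the flat top of the plunger's blue cap (32 mm across, 10 mm thick), moving with it: 130 mm above the bench when up, 108 mm when bottomed. A brass-coloured bushing hangs on the plunger below the bridge.
- paddle_c (a point): On the near (robot-side) face of the sled's upright orange paddle (40 mm wide, 6 mm thick, top edge 80 mm above the bench), centred across, 65 mm above the bench; 73 mm nearer than the plunger axis. Its z is up and its x points along the rail towards the stop, the way to push.
- vial_rack: Clear vial rack 60 x 130 mm with vials, 59 mm high, loose; origin under its centre. Leave alone.
- finger_joint_1: Matte black nylon finger joint prototype, about 63 mm long, 18 mm wide, 16 mm high, loose; origin on its underside. Leave alone.
- finger_joint_2: Matte black nylon finger joint prototype, about 63 mm long, 18 mm wide, 16 mm high, loose; origin on its underside. Leave alone.
- sanding_block: Rubber sanding block 65 x 115 mm, 32 mm high, loose; origin under its centre. Leave alone.

How it is judged:
By the outcome, as a careful person would: the job done as asked, in the order asked, and still so for the second after the job is handed in, with the robot touching nothing.
It also fails if it takes over 51 s, if anything falls off the work surface, if the arm or the gripper's body presses on something with over 40 N, if the wrist force passes 120 N, or if a joint passes its speed limit or range.

## Working session

There is one attempt and no reset: what is moved stays moved. The work goes in short steps, Python scripts to look and compute and a tool call to move; the robot and the scene stay as the last step left them, time stands still between calls to the robot, and variables do not carry over. Pictures are saved under pics/ and viewed, about 8 in all and at most 12, crops included, and the job is handed in when it is done.

Besides the shell and the picture viewer there is one more tool, called after "Emit:" in YAML: its name, and indented under it one key for each argument. drive_tool: Moves the arm, as the interface text tells. Its arguments: {"type":"object","properties":{"steps":{"type":"array","items":{"type":"object","properties":{"offset":{"type":"array","items":{"type":"number"}},"rot":{"type":"array","items":{"type":"number"}}}}},"hand":{"type":"number"},"newtons":{"type":"number"}},"required":["steps"]}

```bash
mkdir -p pics; ls; python3 - <<'E'
from workcell import observe, eyes
import cv2
s=observe(); print(s)
for n in("scene","top"):
    d=eyes.get_image(n); cv2.imwrite(f"pics/{n}0.png",d["img"]); print(n,d["mtx"],d["R"],d["t"])
E
```

```text
pics
{'time': 0.0, 'q': array([-1.31130441e+00,  3.78074174e-01,  7.96221374e-02,  1.27439565e+00,
       -1.20509863e-05,  1.46052032e+00]), 'qvel': array([-0.00112471, -0.0011406 , -0.00033892,  0.00048872,  0.00123313,
        0.00041106]), 'effort': array([ 1.28372427e-03, -4.63603449e+01,  2.69876987e+01,  2.08468008e-02,
       -1.20665027e-04, -4.39523063e-06]), 'tcp_pos': array([ 0.20766161, -0.53553505,  0.25235303]), 'ee_rot': array([-1.02237966e-03,  9.82957070e-01,  1.83832385e-01, -8.24618011e-05]), 'force': array([-0.34041314,  0.05133627,  0.33441848]), 'moment': array([ 0.00836945, -0.00644944,  0.00634268]), 'finger_gap': 0.08561981295874845}
scene [[366.80866403   0.         318.57194922]
 [  0.         366.80866403 198.41643006]
 [  0.           0.           1.        ]] [[ 0.26204315  0.96497991  0.01213066]
 [ 0.59560108 -0.15182129 -0.78880267]
 [-0.75933704  0.21392537 -0.61452681]] [-0.13903386 -0.22111618  1.43713881]
top [[425.50682764   0.         313.39350538]
 [  0.         425.50682764 197.05203745]
 [  0.           0.           1.        ]] [[-0.01438325 -0.99975679  0.01671747]
 [-0.98462879  0.01125109 -0.17429735]
 [ 0.17406687 -0.01896746 -0.98455115]] [-0.00919657  0.53771226  1.04011063]
```

View pics/top0.png

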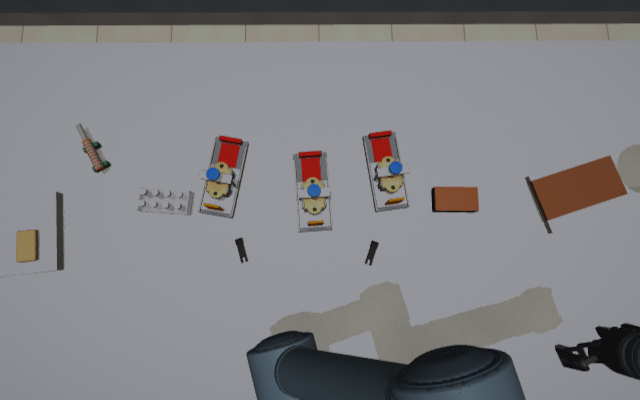

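View pics/scene0.png

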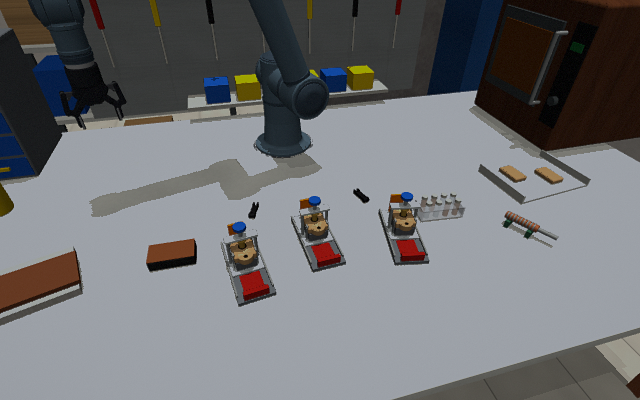

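```bash
cat > h.py <<'E'
import numpy as np, cv2
from workcell import observe, eyes
def ray(d,uv,z):
    uv=np.asarray(uv,float); r=d["R"].T@np.linalg.solve(d["mtx"],[uv[0],uv[1],1]); c=-d["R"].T@d["t"]
    return c+r*(z-c[2])/r[2]
def world(d):
    v,u=np.mgrid[:400,:640]; z=d["z_map"]; K=d["mtx"]
    p=np.stack([(u-K[0,2])/K[0,0]*z,(v-K[1,2])/K[1,1]*z,z],-1)
    return (p-d["t"])@d["R"]
def blobs(d,lo,hi,amin=40):
    m=cv2.inRange(cv2.cvtColor(d["img"],cv2.COLOR_BGR2HSV),lo,hi)
    n,l,s,c=cv2.connectedComponentsWithStats(m)
    return [(l==i,s[i],c[i]) for i in range(1,n) if s[i,4]>=amin]
E
python3 - <<'E'
from h import *
for n in("top","scene"):
    d=eyes.get_image(n); W=world(d)
    for nm,lo,hi in(("blue",(95,120,50),(125,255,255)),("orange",(8,150,120),(18,255,255)),("red",(0,150,80),(6,255,255))):
        for m,s,c in blobs(d,lo,hi):
            k=m&(d["z_map"]>0); p=W[k]; zt=np.percentile(p[:,2],95); t=p[p[:,2]>zt-.006]
            print(n,nm,s,c.round(1),"ztop",zt.round(4),"med",t.mean(0).round(4),(t.min(0)).round(3),t.max(0).round(3), ray(d,c,.13).round(4))
E
```

```text
top blue [389 162  13  12 128] [395.3 167.3] ztop 0.1317 med [ 0.5931 -0.2124  0.1291] [ 0.579 -0.226  0.126] [ 0.607 -0.197  0.134] [ 0.593  -0.2119  0.13  ]
top blue [206 168  14  12 125] [212.4 173.5] ztop 0.132 med [0.5828 0.2244 0.129 ] [0.569 0.208 0.126] [0.596 0.24  0.135] [0.5824 0.2242 0.13  ]
top blue [308 184  13  13 130] [313.5 190.1] ztop 0.132 med [ 0.5399 -0.015   0.129 ] [ 0.526 -0.03   0.126] [ 0.555 -0.002  0.133] [ 0.5396 -0.0151  0.13  ]
top orange [435 187  43  23 926] [455.9 198.4] ztop 0.034 med [ 0.5323 -0.3874  0.0312] [ 0.504 -0.443  0.028] [ 0.564 -0.334  0.038] [ 0.5159 -0.3522  0.13  ]
top red [370 131  22   7  82] [380.2 133.7] ztop 0.0359 med [ 0.7096 -0.1976  0.0333] [ 0.701 -0.226  0.03 ] [ 0.717 -0.169  0.037] [ 0.6773 -0.1791  0.13  ]
top red [219 136  22   7  89] [229.5 139.1] ztop 0.0355 med [0.698  0.2029 0.0332] [0.689 0.175 0.03 ] [0.707 0.231 0.037] [0.6669 0.1854 0.13  ]
top red [371 137  21  25 375] [380.8 148.1] ztop 0.0152 med [ 0.6761 -0.2007  0.0122] [ 0.639 -0.228  0.009] [ 0.707 -0.175  0.02 ] [ 0.6412 -0.1789  0.13  ]
top red [218 14
[... 1961 characters left out ...]
1282] [ 0.526 -0.031  0.124] [ 0.556 -0.001  0.131] [ 0.5473 -0.0175  0.13  ]
scene blue [232 222  14  11 122] [238.7 226.8] ztop 0.13 med [ 0.5966 -0.2139  0.1282] [ 0.58  -0.229  0.124] [ 0.612 -0.199  0.131] [ 0.6002 -0.2137  0.13  ]
scene red [396 240  29  16 308] [408.1 247.8] ztop 0.033 med [0.6993 0.2008 0.0322] [0.689 0.172 0.029] [0.708 0.229 0.034] [0.7619 0.14   0.13  ]
scene red [311 243  30  19 322] [323.8 252.1] ztop 0.0332 med [ 0.6588 -0.0103  0.0324] [ 0.652 -0.039  0.029] [0.665 0.019 0.036] [ 0.7277 -0.0434  0.13  ]
scene red [239 270  30  26 438] [252.3 282.6] ztop 0.0333 med [ 0.7113 -0.1986  0.0325] [ 0.702 -0.227  0.03 ] [ 0.721 -0.169  0.035] [ 0.7719 -0.2035  0.13  ]
```

The top view shows the three stations: caps at about (212,173), (313,190) and (395,167) px, with the rack, the finger joints and the block beside and in front of them. The scene view agrees. I'll press right, middle, then left, with the jaws shut and a yaw of about 90°.

Emit:
drive_tool:
  steps:
    - {"offset": [0.02,-0.007,0.003],"rot": [0,0,-0.06]}
    - {"offset": [0.06,-0.02,0.01],"rot": [0,0,-0.16]}
    - {"offset": [0.1,-0.034,0.015],"rot": [0,0,-0.27]}
    - {"offset": [0.14,-0.048,0.022],"rot": [0,0,-0.38]}
    - {"offset": [0.18,-0.061,0.03],"rot": [0,0,-0.49]}
    - {"offset": [0.22,-0.075,0.035],"rot": [0,0,-0.6]}
    - {"offset": [0.26,-0.088,0.04],"rot": [0,0,-0.7]}
    - {"offset": [0.3,-0.102,0.046],"rot": [0,0,-0.81]}
    - {"offset": [0.34,-0.115,0.05],"rot": [0,0,-0.91]}
    - {"offset": [0.38,-0.129,0.055],"rot": [0,0,-1.01]}
    - {"offset": [0.42,-0.142,0.06],"rot": [0,0,-1.1]}
    - {"offset": [0.452,-0.153,0.066],"rot": [0,0,-1.17]}
    - {"offset": [0.47,-0.16,0.07],"rot": [0,0,-1.2]}
    - {"offset": [0.4767,-0.1617,0.072],"rot": [0,0,-1.204]}
    - {"offset": [0.4767,-0.1617,0.072],"rot": [0,0,-1.204]}
    - {"offset": [0.4767,-0.1617,0.072],"rot": [0,0,-1.204]}
    - {"offset": [0.4767,-0.1617,0.072],"rot": [0,0,-1.204]}
  hand: 255
  newtons: 40

```text
time: 1.9
tcp_pos: [0.593, -0.2144, 0.1818]
ee_rot: [0.0, 0.707, 0.707, -0.0]
force: [-0.2, -0.6, 0.6]
finger_gap: -0.0004
```

```bash
python3 - <<'E'
from h import *
d=eyes.get_image("scene"); i=d["img"][130:310,150:330]
t=eyes.get_image("wrist")["img"]
cv2.imwrite("pics/a.png",np.hstack([cv2.resize(i,(400,400),interpolation=2),cv2.resize(t[:, 120:520],(400,400))]))
E
```

```text
(no output)
```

View pics/a.png

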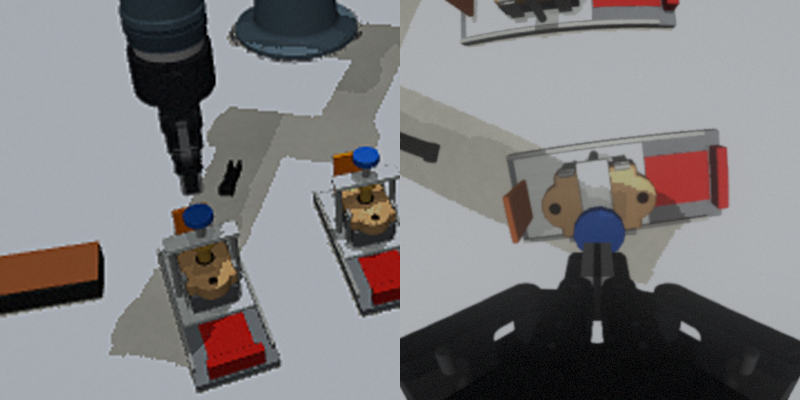

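Left panel: the tip at about (190,190) px is above the right cap at (198,215). Right panel (wrist view): the cap is centred ahead of the jaws. Next is a partial press.

Emit:
drive_tool:
  steps:
    - {"offset": [0,0,0.01]}
    - {"offset": [0,0,0.02]}
    - {"offset": [0,0,0.026]}
    - {"offset": [0,0,0.028]}
    - {"offset": [0,0,0.03]}
    - {"offset": [0,0,0.032]}
    - {"offset": [0,0,0.034]}
    - {"offset": [0,0,0.036]}
    - {"offset": [0,0,0.038]}

```text
schema error: expected keys offset, rot
```

Emit:
drive_tool:
  steps:
    - {"offset": [0,0,0.01],"rot": [0,0,0]}
    - {"offset": [0,0,0.02],"rot": [0,0,0]}
    - {"offset": [0,0,0.026],"rot": [0,0,0]}
    - {"offset": [0,0,0.028],"rot": [0,0,0]}
    - {"offset": [0,0,0.03],"rot": [0,0,0]}
    - {"offset": [0,0,0.032],"rot": [0,0,0]}
    - {"offset": [0,0,0.034],"rot": [0,0,0]}
    - {"offset": [0,0,0.036],"rot": [0,0,0]}
    - {"offset": [0,0,0.038],"rot": [0,0,0]}

```text
time: 2.9
tcp_pos: [0.5939, -0.2131, 0.1434]
ee_rot: [0.0, 0.706, 0.708, 0.0]
force: [-2.4, 1.1, 3.6]
finger_gap: -0.0001
```

Emit:
drive_tool:
  steps:
    - {"offset": [0,0,0.001],"rot": [0,0,0]}
    - {"offset": [0,0,0.002],"rot": [0,0,0]}
    - {"offset": [0,0,0.003],"rot": [0,0,0]}
    - {"offset": [0,0,0.004],"rot": [0,0,0]}

```text
time: 3.3
tcp_pos: [0.5939, -0.2131, 0.1393]
ee_rot: [0.0, 0.706, 0.708, 0.0]
force: [-2.6, 1.2, 2.5]
finger_gap: 0.0
```

```bash
python3 - <<'E'
from h import *
s=observe(); print(s["tcp_pos"],s["force"])
d=eyes.get_image("scene"); W=world(d)
for m,st,c in blobs(d,(95,120,50),(125,255,255),20):
    if c[1]>180: p=W[m]; print(c,p.mean(0),np.percentile(p[:,2],90))
E
```

```text
[ 0.59387811 -0.2130856   0.13926698] [-2.62578574  1.16092545  2.52188211]
[406.52173913 196.25      ] [0.58508631 0.22298436 0.12582275] 0.12918992314443448
[314.28571429 200.35714286] [ 0.54250544 -0.01622701  0.12617599] 0.12944188128105172
[239.5        232.46052632] [ 0.60240079 -0.21389057  0.11408246] 0.11686507025151456
```

Emit:
drive_tool:
  steps:
    - {"offset": [0,0,0.001],"rot": [0,0,0]}
    - {"offset": [0,0,0.002],"rot": [0,0,0]}
    - {"offset": [0,0,0.003],"rot": [0,0,0]}

```text
time: 3.65
tcp_pos: [0.594, -0.2131, 0.1363]
ee_rot: [0.0, 0.706, 0.708, 0.0]
force: [-1.4, 0.2, 3.1]
finger_gap: -0.0004
```

There is no climb at about 15.7 mm of stroke, so this bore is clean. I'll press it home.

Emit:
drive_tool:
  steps:
    - {"offset": [0,0,0.002],"rot": [0,0,0]}
    - {"offset": [0,0,0.004],"rot": [0,0,0]}
    - {"offset": [0,0,0.005],"rot": [0,0,0]}
    - {"offset": [0,0,0.006],"rot": [0,0,0]}
    - {"offset": [0,0,0.0065],"rot": [0,0,0]}
    - {"offset": [0,0,0.0065],"rot": [0,0,0]}

```text
time: 4.25
tcp_pos: [0.594, -0.2131, 0.1301]
ee_rot: [0.0, 0.706, 0.708, 0.0]
force: [-2.6, 0.7, 4.6]
finger_gap: 0.0
```

Emit:
drive_tool:
  steps:
    - {"offset": [0,0,0.0005],"rot": [0,0,0]}
    - {"offset": [0,0,0.001],"rot": [0,0,0]}
    - {"offset": [0,0,0.0015],"rot": [0,0,0]}
    - {"offset": [0,0,0.0015],"rot": [0,0,0]}

```text
time: 4.65
tcp_pos: [0.5943, -0.2131, 0.13]
ee_rot: [0.001, 0.706, 0.708, 0.0]
force: [-4.1, 1.8, 10.6]
finger_gap: 0.0003
```

Emit:
drive_tool:
  steps:
    - {"offset": [0,0,0.0005],"rot": [0,0,0]}
    - {"offset": [0,0,0.0015],"rot": [0,0,0]}
    - {"offset": [0,0,0.0015],"rot": [0,0,0]}

```text
time: 4.95
tcp_pos: [0.5952, -0.213, 0.1299]
ee_rot: [0.002, 0.706, 0.708, 0.001]
force: [-4.7, 3.8, 16.9]
finger_gap: -0.0
```

The plunger has hit the solid stop: the TCP holds at 0.130 with the force at 17 N. Moving to the middle one.

Emit:
drive_tool:
  steps:
    - {"offset": [0,0,-0.02],"rot": [0,0,0]}
    - {"offset": [0,0,-0.045],"rot": [0,0,0]}
    - {"offset": [0.015,-0.004,-0.054],"rot": [0,0,0]}
    - {"offset": [0.05,-0.013,-0.054],"rot": [0,0,0]}
    - {"offset": [0.09,-0.024,-0.054],"rot": [0,0,0]}
    - {"offset": [0.13,-0.035,-0.054],"rot": [0,0,0]}
    - {"offset": [0.165,-0.044,-0.054],"rot": [0,0,0]}
    - {"offset": [0.188,-0.05,-0.054],"rot": [0,0,0]}
    - {"offset": [0.1975,-0.053,-0.054],"rot": [0,0,0]}
    - {"offset": [0.1975,-0.053,-0.05],"rot": [0,0,0]}
    - {"offset": [0.1975,-0.053,-0.04],"rot": [0,0,0]}
    - {"offset": [0.1975,-0.053,-0.03],"rot": [0,0,0]}
    - {"offset": [0.1975,-0.053,-0.026],"rot": [0,0,0]}
    - {"offset": [0.1975,-0.053,-0.024],"rot": [0,0,0]}
    - {"offset": [0.1975,-0.053,-0.022],"rot": [0,0,0]}
    - {"offset": [0.1975,-0.053,-0.02],"rot": [0,0,0]}
    - {"offset": [0.1975,-0.053,-0.018],"rot": [0,0,0]}
    - {"offset": [0.1975,-0.053,-0.0175],"rot": [0,0,0]}

```text
time: 6.75
tcp_pos: [0.5398, -0.0167, 0.1444]
ee_rot: [-0.0, 0.706, 0.708, -0.001]
force: [-3.5, -0.4, 6.8]
finger_gap: -0.0001
```

Emit:
drive_tool:
  steps:
    - {"offset": [0,0,0.001],"rot": [0,0,0]}
    - {"offset": [0,0,0.002],"rot": [0,0,0]}
    - {"offset": [0,0,0.003],"rot": [0,0,0]}
    - {"offset": [0,0,0.004],"rot": [0,0,0]}

```text
time: 7.15
tcp_pos: [0.5399, -0.0167, 0.1409]
ee_rot: [0.0, 0.707, 0.708, -0.001]
force: [-4.7, -0.9, 9.7]
finger_gap: 0.0
```

Emit:
drive_tool:
  steps:
    - {"offset": [0,0,0.001],"rot": [0,0,0]}
    - {"offset": [0,0,0.001],"rot": [0,0,0]}

```text
time: 7.35
tcp_pos: [0.5404, -0.0167, 0.1403]
ee_rot: [0.001, 0.706, 0.708, -0.0]
force: [-3.7, -0.8, 9.4]
finger_gap: 0.0003
```

Emit:
drive_tool:
  steps:
    - {"offset": [0,0,0.001],"rot": [0,0,0]}
    - {"offset": [0,0,0.001],"rot": [0,0,0]}

```text
time: 7.55
tcp_pos: [0.5409, -0.0167, 0.1398]
ee_rot: [0.001, 0.706, 0.708, 0.0]
force: [-3.8, 0.0, 12.2]
finger_gap: -0.0
```

Emit:
drive_tool:
  steps:
    - {"offset": [0,0,0.001],"rot": [0,0,0]}
    - {"offset": [0,0,0.002],"rot": [0,0,0]}
    - {"offset": [0,0,0.002],"rot": [0,0,0]}

```text
time: 7.85
tcp_pos: [0.5417, -0.0166, 0.1387]
ee_rot: [0.002, 0.706, 0.708, 0.001]
force: [-3.4, 0.1, 15.2]
finger_gap: 0.0
```

Emit:
drive_tool:
  steps:
    - {"offset": [0,0,0.001],"rot": [0,0,0]}
    - {"offset": [0,0,0.0015],"rot": [0,0,0]}
    - {"offset": [0,0,0.0015],"rot": [0,0,0]}

```text
time: 8.15
tcp_pos: [0.5425, -0.0166, 0.1381]
ee_rot: [0.002, 0.706, 0.708, 0.002]
force: [-4.1, 1.1, 19.1]
finger_gap: -0.0001
```

The middle bore has the resin: force climbed from 7 to 19 N at about 13.9 mm, so I'm stopping there. Now the left one.

Emit:
drive_tool:
  steps:
    - {"offset": [0,0,-0.015],"rot": [0,0,0]}
    - {"offset": [0,0,-0.038],"rot": [0,0,0]}
    - {"offset": [0.015,0.003,-0.046],"rot": [0,0,0]}
    - {"offset": [0.05,0.009,-0.046],"rot": [0,0,0]}
    - {"offset": [0.09,0.016,-0.046],"rot": [0,0,0]}
    - {"offset": [0.13,0.023,-0.046],"rot": [0,0,0]}
    - {"offset": [0.17,0.031,-0.046],"rot": [0,0,0]}
    - {"offset": [0.205,0.037,-0.046],"rot": [0,0,0]}
    - {"offset": [0.23,0.041,-0.046],"rot": [0,0,0]}
    - {"offset": [0.239,0.043,-0.046],"rot": [0,0,0]}
    - {"offset": [0.239,0.043,-0.042],"rot": [0,0,0]}
    - {"offset": [0.239,0.043,-0.032],"rot": [0,0,0]}
    - {"offset": [0.239,0.043,-0.022],"rot": [0,0,0]}
    - {"offset": [0.239,0.043,-0.018],"rot": [0,0,0]}
    - {"offset": [0.239,0.043,-0.016],"rot": [0,0,0]}
    - {"offset": [0.239,0.043,-0.014],"rot": [0,0,0]}
    - {"offset": [0.239,0.043,-0.012],"rot": [0,0,0]}
    - {"offset": [0.239,0.043,-0.01],"rot": [0,0,0]}
    - {"offset": [0.239,0.043,-0.0095],"rot": [0,0,0]}

```text
time: 10.05
tcp_pos: [0.5824, 0.2226, 0.1446]
ee_rot: [0.0, 0.706, 0.708, -0.0]
force: [-2.9, -2.5, 4.5]
finger_gap: -0.0002
```

Emit:
drive_tool:
  steps:
    - {"offset": [0,0,0.001],"rot": [0,0,0]}
    - {"offset": [0,0,0.002],"rot": [0,0,0]}
    - {"offset": [0,0,0.003],"rot": [0,0,0]}
    - {"offset": [0,0,0.004],"rot": [0,0,0]}

```text
time: 10.45
tcp_pos: [0.5827, 0.2231, 0.1403]
ee_rot: [0.0, 0.706, 0.708, -0.0]
force: [-1.2, -3.5, 4.2]
finger_gap: 0.0003
```

Emit:
drive_tool:
  steps:
    - {"offset": [0,0,0.001],"rot": [0,0,0]}
    - {"offset": [0,0,0.002],"rot": [0,0,0]}
    - {"offset": [0,0,0.003],"rot": [0,0,0]}

```text
time: 10.75
tcp_pos: [0.5828, 0.2232, 0.1372]
ee_rot: [0.0, 0.706, 0.708, 0.0]
force: [-1.8, -3.4, 5.0]
finger_gap: -0.0002
```

This one is free at 14.8 mm, so press it home.

Emit:
drive_tool:
  steps:
    - {"offset": [0,0,0.002],"rot": [0,0,0]}
    - {"offset": [0,0,0.004],"rot": [0,0,0]}
    - {"offset": [0,0,0.006],"rot": [0,0,0]}
    - {"offset": [0,0,0.007],"rot": [0,0,0]}
    - {"offset": [0,0,0.008],"rot": [0,0,0]}
    - {"offset": [0,0,0.009],"rot": [0,0,0]}
    - {"offset": [0,0,0.009],"rot": [0,0,0]}

```text
time: 11.45
tcp_pos: [0.583, 0.2233, 0.13]
ee_rot: [0.001, 0.706, 0.708, 0.001]
force: [-4.4, -4.8, 14.1]
finger_gap: -0.0001
```

Emit:
drive_tool:
  steps:
    - {"offset": [0,0,0.001],"rot": [0,0,0]}
    - {"offset": [0,0,0.0015],"rot": [0,0,0]}
    - {"offset": [0,0,0.0015],"rot": [0,0,0]}

```text
time: 11.75
tcp_pos: [0.5838, 0.2232, 0.1299]
ee_rot: [0.002, 0.706, 0.708, 0.001]
force: [-4.9, -4.8, 18.3]
finger_gap: -0.0002
```

Home. Next I'll move in front of the middle station's paddle, which has its near face at about (0.468, -0.020).

Emit:
drive_tool:
  steps:
    - {"offset": [0,0,-0.02],"rot": [0,0,0]}
    - {"offset": [0,0,-0.05],"rot": [0,0,0]}
    - {"offset": [-0.01,-0.006,-0.064],"rot": [0,0,0]}
    - {"offset": [-0.04,-0.026,-0.064],"rot": [0,0,-0.01]}
    - {"offset": [-0.075,-0.048,-0.064],"rot": [0,0,-0.02]}
    - {"offset": [-0.11,-0.071,-0.064],"rot": [0,0,-0.03]}
    - {"offset": [-0.145,-0.093,-0.064],"rot": [0,0,-0.04]}
    - {"offset": [-0.18,-0.116,-0.064],"rot": [0,0,-0.05]}
    - {"offset": [-0.215,-0.138,-0.064],"rot": [0,0,-0.058]}
    - {"offset": [-0.238,-0.153,-0.064],"rot": [0,0,-0.058]}
    - {"offset": [-0.2455,-0.158,-0.064],"rot": [0,0,-0.058]}
    - {"offset": [-0.2455,-0.158,-0.06],"rot": [0,0,-0.058]}
    - {"offset": [-0.2455,-0.158,-0.04],"rot": [0,0,-0.058]}
    - {"offset": [-0.2455,-0.158,-0.01],"rot": [0,0,-0.058]}
    - {"offset": [-0.2455,-0.158,0.02],"rot": [0,0,-0.058]}
    - {"offset": [-0.2455,-0.158,0.042],"rot": [0,0,-0.058]}
    - {"offset": [-0.2455,-0.158,0.052],"rot": [0,0,-0.058]}
    - {"offset": [-0.2455,-0.158,0.054],"rot": [0,0,-0.058]}
    - {"offset": [-0.2455,-0.158,0.054],"rot": [0,0,-0.058]}

```text
time: 13.65
tcp_pos: [0.4259, -0.0222, 0.073]
ee_rot: [0.0, 0.685, 0.729, 0.0]
force: [0.3, 0.4, -1.0]
finger_gap: 0.0002
```

```bash
python3 - <<'E'
from h import *
d=eyes.get_image("scene"); t=eyes.get_image("top"); W=world(d)
for m,st,c in blobs(d,(95,120,50),(125,255,255),20):
    if c[1]>180: p=W[m]; print(c,p.mean(0),np.percentile(p[:,2],90))
W=world(t)
for m,st,c in blobs(t,(8,150,100),(22,255,255),8): print("or",c,W[m].mean(0),ray(t,c,.08))
cv2.imwrite("pics/b.png",np.hstack([cv2.resize(d["img"][160:310,200:350],(400,400),interpolation=2),cv2.resize(t["img"][110:260,240:390],(400,400),interpolation=2)]))
E
```

```text
[405.5        202.91111111] [0.58617696 0.22324413 0.10421916] 0.10768717956319616
[314.57291667 204.6875    ] [ 0.55303007 -0.01811736  0.12056613] 0.11799605820635123
[240.10169492 233.94915254] [ 0.59747595 -0.21311665  0.10463799] 0.10782073470869094
or [578.3926968  187.32355582] [ 0.55770758 -0.71156274  0.03580797] [ 0.5489918  -0.68220618  0.08      ]
or [ 98.    167.875] [0.62203322 0.53948395 0.03869553] [0.61155215 0.51901168 0.08      ]
or [455.8357438  198.80475207] [ 0.53082438 -0.38635669  0.03541261] [ 0.52328351 -0.37013728  0.08      ]
or [396.23333333 198.93333333] [ 0.5249105  -0.22152872  0.07859899] [ 0.52467164 -0.22121635  0.08      ]
or [211.05882353 205.17647059] [0.51457028 0.23675754 0.07865547] [0.51435579 0.23645865 0.08      ]
```

View pics/b.png

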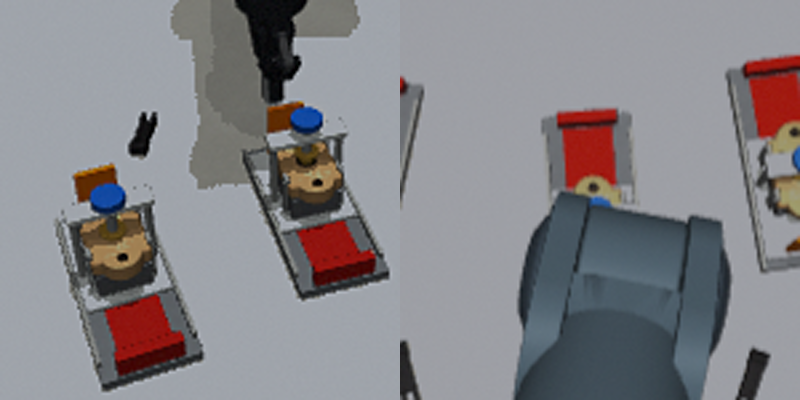

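Caps left and right read 0.108 m, and the middle cap 0.118 m. The jaws stand in front of the middle orange paddle at (285,115) px in the left crop. Pushing along the tool's y axis.

Emit:
drive_tool:
  steps:
    - {"offset": [0,0.008,0],"rot": [0,0,0]}
    - {"offset": [0,0.016,0],"rot": [0,0,0]}
    - {"offset": [0,0.021,0],"rot": [0,0,0]}
    - {"offset": [0,0.025,0],"rot": [0,0,0]}
    - {"offset": [0,0.029,0],"rot": [0,0,0]}
    - {"offset": [0,0.034,0],"rot": [0,0,0]}
    - {"offset": [0,0.04,0],"rot": [0,0,0]}
    - {"offset": [0,0.046,0],"rot": [0,0,0]}
    - {"offset": [0,0.052,0],"rot": [0,0,0]}
    - {"offset": [0,0.058,0],"rot": [0,0,0]}
    - {"offset": [0,0.064,0],"rot": [0,0,0]}
    - {"offset": [0,0.07,0],"rot": [0,0,0]}
    - {"offset": [0,0.075,0],"rot": [0,0,0]}
    - {"offset": [0,0.08,0],"rot": [0,0,0]}
    - {"offset": [0,0.084,0],"rot": [0,0,0]}
    - {"offset": [0,0.087,0],"rot": [0,0,0]}

```text
time: 15.35
tcp_pos: [0.5115, -0.0173, 0.0724]
ee_rot: [-0.001, 0.685, 0.728, -0.001]
force: [-4.1, -0.5, 1.6]
finger_gap: 0.0001
```

Emit:
drive_tool:
  steps:
    - {"offset": [0,0.002,0],"rot": [0,0,0]}
    - {"offset": [0,0.004,0],"rot": [0,0,0]}
    - {"offset": [0,0.005,0],"rot": [0,0,0]}
    - {"offset": [0,0.006,0],"rot": [0,0,0]}
    - {"offset": [0,0.006,0],"rot": [0,0,0]}

```text
time: 15.85
tcp_pos: [0.5179, -0.0169, 0.0724]
ee_rot: [-0.0, 0.685, 0.728, -0.0]
force: [-3.6, 0.1, -2.1]
finger_gap: -0.0
```

Emit:
drive_tool:
  steps:
    - {"offset": [0,0.001,0],"rot": [0,0,0]}
    - {"offset": [0,0.002,0],"rot": [0,0,0]}
    - {"offset": [0,0.003,0],"rot": [0,0,0]}
    - {"offset": [0,0.003,0],"rot": [0,0,0]}

```text
time: 16.25
tcp_pos: [0.5191, -0.0168, 0.0724]
ee_rot: [-0.001, 0.685, 0.728, -0.002]
force: [-9.0, -2.9, 0.2]
finger_gap: 0.0
```

Emit:
drive_tool:
  steps:
    - {"offset": [0,0.001,0],"rot": [0,0,0]}
    - {"offset": [0,0.002,0],"rot": [0,0,0]}
    - {"offset": [0,0.003,0],"rot": [0,0,0]}
    - {"offset": [0,0.003,0],"rot": [0,0,0]}

```text
time: 16.65
tcp_pos: [0.5192, -0.0168, 0.0724]
ee_rot: [-0.003, 0.685, 0.728, -0.004]
force: [-15.5, -2.3, 10.4]
finger_gap: 0.0
```

Solidly against the stop: force rises to 15 N with no travel. Back off and lift clear.

Emit:
drive_tool:
  steps:
    - {"offset": [0,-0.01,0],"rot": [0,0,0]}
    - {"offset": [0,-0.03,0],"rot": [0,0,0]}
    - {"offset": [0,-0.06,0],"rot": [0,0,0]}
    - {"offset": [0,-0.085,-0.01],"rot": [0,0,0]}
    - {"offset": [0,-0.095,-0.04],"rot": [0,0,0]}
    - {"offset": [0,-0.1,-0.08],"rot": [0,0,0]}
    - {"offset": [0,-0.1,-0.11],"rot": [0,0,0]}
    - {"offset": [-0.03,-0.1,-0.13],"rot": [0,0,0]}
    - {"offset": [-0.07,-0.1,-0.14],"rot": [0,0,0]}
    - {"offset": [-0.11,-0.1,-0.14],"rot": [0,0,0]}
    - {"offset": [-0.15,-0.1,-0.14],"rot": [0,0,0]}
    - {"offset": [-0.19,-0.1,-0.14],"rot": [0,0,0]}
    - {"offset": [-0.22,-0.1,-0.14],"rot": [0,0,0]}
    - {"offset": [-0.23,-0.1,-0.14],"rot": [0,0,0]}
    - {"offset": [-0.23,-0.1,-0.14],"rot": [0,0,0]}

```text
time: 18.15
tcp_pos: [0.4396, -0.2538, 0.2135]
ee_rot: [0.002, 0.686, 0.728, 0.001]
force: [-0.2, -0.5, 0.0]
finger_gap: 0.0
```

```bash
python3 - <<'E'
from h import *
print(observe()["force"])
d=eyes.get_image("scene"); t=eyes.get_image("top")
for n,d_ in(("scene",d),("top",t)):
  W=world(d_)
  for m,st,c in blobs(d_,(95,120,50),(125,255,255),20):
    if c[1]>155: p=W[m]; print(n,c,np.median(p,0).round(4),np.percentile(p[:,2],90).round(4))
W=world(t)
for m,st,c in blobs(t,(8,150,100),(22,255,255),8): print("or",c,W[m].mean(0).round(4))
a=cv2.imread("pics/top0.png")
cv2.imwrite("pics/c.png",np.vstack([a[110:280,120:500],t["img"][110:280,120:500]]).repeat(2,0).repeat(2,1)[:, :760][:600*2])
im=np.vstack([cv2.resize(x[110:280,120:500],(650,290),interpolation=2) for x in(a,t["img"])]); cv2.imwrite("pics/c.png",im)
E
```

```text
[-0.22260557 -0.5280609   0.00322344]
scene [ 15.7593985  167.38909774] [ 0.0316 -0.8871  0.0425] 0.0712
scene [405.5        202.91111111] [0.5885 0.2212 0.1062] 0.1077
scene [322.37614679 219.70642202] [ 0.6092 -0.0134  0.1162] 0.1179
scene [240.10169492 233.94915254] [ 0.5997 -0.213   0.1063] 0.1078
top [311.41935484 164.70967742] [ 0.6043 -0.0108  0.1169] 0.1191
top [393.36585366 168.91869919] [ 0.5946 -0.2128  0.1063] 0.1092
top [214.43801653 175.27272727] [0.5838 0.2249 0.1065] 0.1092
or [602.48626817 179.13812601] [ 0.579  -0.7787  0.0352]
or [ 98.    167.875] [0.6219 0.5392 0.0393]
or [444.25543478 191.51086957] [ 0.5513 -0.3589  0.0307]
or [313.09375 196.09375] [ 0.5286 -0.0138  0.1113]
or [396.         198.93548387] [ 0.525  -0.221   0.0782]
or [211.  205.2] [0.5145 0.2369 0.0785]
```

View pics/c.png

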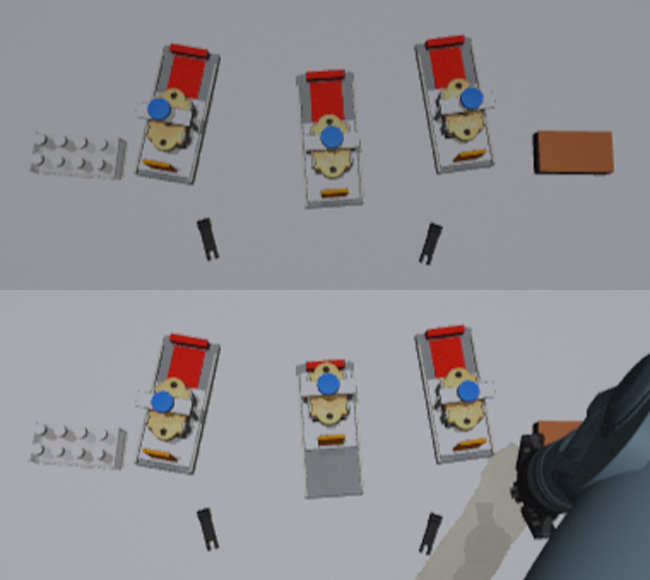

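Before and after in the top view: the middle sled is back at its red stop (cap at (328,383) px), the other sleds are forward, and the loose items have not moved. Handing in.

```bash
python3 -c "
from workcell import ticket
print(ticket.sign_off())"
```

```text
the job is handed in; nothing more can be done
None
```

The job is done and handed in at about 18.3 s of the 51 s allowed. `sign_off` gave no verdict, so what follows rests on my own checks.

- **Right and left plungers:** both are pressed home on the solid stop. Force stayed around 3–5 N down to 15 mm, then rose to 17–18 N with no further travel. Both caps then measured about 0.108 m.
- **Middle plunger:** this bore has the resin. Force climbed from about 7 N to 19 N between roughly 8 and 14 mm of stroke, so I stopped there. The cap afterwards measured about 0.118 m, still short of home.
- **Middle sled:** pushed by its paddle until the force rose to 15 N with no further movement, at the predicted 65 mm. The picture shows it against the red stop.
- **Everything else:** the left and right sleds are still forward. The rack and both finger joints look unmoved in the last picture. The arm hid part of the sanding block there, but the tool passed well above it. The arm ended clear of everything, with a force reading near zero.

The highest force reading was about 19 N, though I only saw the force at the end of each move. No checks failed; the two cameras agreed to within about 1.5 mm on cap heights and about 6 mm on positions.

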